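# Stack the porcelain palette dishes on their coaster

### The job

Tidy away the clean palette dishes as one stack in the middle of the round cork coaster: the white dish at the bottom, then the yellow, then the brown, and the wooden lid with the red knob on top, each fully seated in the one below and level. Set each porcelain dish down rather than dropping it, and build from the bottom up. The blue dish with dried ink in it and the other things on the mat stay where they are.

Things in the scene. Friction and masses are not known exactly. Their poses are not given: they have to be found in the camera images.
- dish_white_center (a point): straight-sided round porcelain palette dish, glazed white: 56 mm across, 30 mm high, wall 4 mm, mouth 48 mm, well 20 mm deep. Below, a chamfered foot 42 mm across and 5 mm high drops into another dish's mouth (3 mm play all round); stacked dishes are 25 mm apart. Point: its centre, 15 mm above the underside; z up. Loose, 60 to 130 g; stands on the mat
- dish_yellow_center (a point): straight-sided round porcelain palette dish, glazed mustard yellow: 56 mm across, 30 mm high, wall 4 mm, mouth 48 mm, well 20 mm deep. Below, a chamfered foot 42 mm across and 5 mm high drops into another dish's mouth (3 mm play all round); stacked dishes are 25 mm apart. Point: its centre, 15 mm above the underside; z up. Loose, 60 to 130 g; stands on the mat
- dish_brown_center (a point): straight-sided round porcelain palette dish, glazed dark brown: 56 mm across, 30 mm high, wall 4 mm, mouth 48 mm, well 20 mm deep. Below, a chamfered foot 42 mm across and 5 mm high drops into another dish's mouth (3 mm play all round); stacked dishes are 25 mm apart. Point: its centre, 15 mm above the underside; z up. Loose, 60 to 130 g; stands on the mat
- lid_knob (a point): light wood lid, 56 mm across, 35 mm high, with an upright red knob 20 mm across, 24 mm high. Under its 6 mm disc a plug 42 mm across, 5 mm high (it stands on this) fits a dish's mouth with 3 mm play. Point: middle of the knob, 23 mm above the underside, 12 mm above the disc; z up. Seated, it is 33 mm above the dish's centre. Loose, 35 to 70 g
- coaster_top (a point): round cork coaster, 96 mm across and 8 mm thick, fixed on the cutting mat. The point is the centre of its upper face, z up. The stack belongs here
- dish_blue_center (a point): palette dish of the same shape and size as the others, but glazed blue and with black dried ink in its well; still in use, not part of the stack. The point is its centre, 15 mm above its underside
- tile: square white and pale blue ceramic tile, 90 x 90 x 8 mm, fixed on the mat; not the coaster. Origin at the centre of its underside, x and y along its sides
- ink: closed dark ink jar with a white cap, 42 mm across, 58 mm high, standing loose on the mat; to be left alone. Origin at the centre of its underside
- pig: little pale blue-green porcelain pig, about 62 mm long, 27 mm wide and 32 mm high, standing loose on the mat; to be left alone. Origin under its middle at the feet, x towards its snout
- tape: roll of cream masking tape lying flat, 72 mm across, hole 52 mm, 24 mm high, loose on the mat; to be left alone. Origin at the centre of its underside. (The green cutting mat's upper face, on which all of this stands, is 3 mm above the table.)
Things that resemble listed ones, but are neither listed nor needed, are in the scene too. Of the things shaped like the part that bears coaster_top, the cork one is meant.

How it is judged (in metres and radians):
On the way, in this order (a step that is already met when the one before it is completed fails the run):
1. the white dish stands in the middle of the cork coaster (horizontal distance between dish_white_center and coaster_top below 0.015 m and z of dish_white_center in the frame of coaster_top between 0.012 and 0.018 m and angle between dish_white_center's own z axis and vertical below 0.09 rad), for 0.2 s.
2. the yellow dish is seated in the white one (horizontal distance between dish_yellow_center and dish_white_center below 0.006 m and z of dish_yellow_center in the frame of dish_white_center between 0.022 and 0.0275 m and angle between dish_yellow_center's own z axis and vertical below 0.09 rad), for 0.2 s.
3. the brown dish is seated in the yellow one (horizontal distance between dish_brown_center and dish_yellow_center below 0.006 m and z of dish_brown_center in the frame of dish_yellow_center between 0.022 and 0.0275 m and angle between dish_brown_center's own z axis and vertical below 0.09 rad), for 0.2 s.
4. the lid is seated in the brown dish (horizontal distance between lid_knob and dish_brown_center below 0.006 m and z of lid_knob in the frame of dish_brown_center between 0.03 and 0.0355 m and angle between lid_knob's own z axis and vertical below 0.09 rad), for 0.2 s.
At the end, for the whole second after the job is handed in: White dish upright on the cork coaster within 15 mm of its centre; yellow seated in white, brown in yellow, lid in brown (each within 6 mm of the axis of the one below, fully down to within about 2.5 mm, within 5 degrees of level); all released and at rest (all of step 1 and all of step 2 and all of step 3 and all of step 4 and linear speed of each of dish_white, dish_yellow, dish_brown, lid below 0.02 m/s and contact force between each of dish_white, dish_yellow, dish_brown, lid and the fingers below 0.1 N); the robot touches nothing.
It fails at once if a porcelain dish of the set was dropped (moving faster than 0.6 m/s out of the fingers) ((linear speed of dish_white above 0.6 m/s and contact force between dish_white and the fingers below 0.05 N) or (linear speed of dish_yellow above 0.6 m/s and contact force between dish_yellow and the fingers below 0.05 N) or (linear speed of dish_brown above 0.6 m/s and contact force between dish_brown and the fingers below 0.05 N)).
It fails at once if the blue dish, the ink jar, the pig or the tape was shifted by more than 20 mm (distance of any of dish_blue_center, ink, pig, tape from where it was at the start of the episode above 0.02 m).
It also fails if it takes over 120 s, if anything falls off the work surface, if the arm or the gripper's body presses on something with over 40 N, if the wrist force passes 120 N, or if a joint passes its speed limit or range.

### The arm

A 6-joint arm with a two-finger parallel gripper is mounted at the origin on the work surface. World frame = base frame: x ahead of the robot, y to its left, z up, the work surface at z = 0. Lengths are in m, angles in degrees, forces in N, time in s.
With the tool pointing down it reaches from about 0.3 to 0.75 m from the base axis. Payload 8.5 kg.
Tool frame: the origin (TCP) lies on the centre line of the jaws, within the pads' length; the fingertips stand 17 mm ahead of it and the grasp point (between the pads) lies 2 mm behind it; z points along the fingers, y is the direction in which the jaws open and shut (so a half turn about z gives the same grasp; the last joint's range is limited). The gripper opens to 85 mm and grips with 20 to 120 N. Pads are 22 mm wide; open, the fingers measure 114 mm over their backs; the gripper's body (76 mm by 85 mm) begins 54 mm behind the grasp point. The pads swing forward as they close: fully open they stand 13 mm farther back than shut.
Start: joints at [-79.486, 21.807, 74.336, -0, 83.858, -12.336], TCP at [0.214, -0.507, 0.248] pointing down, gripper open.
Joint ranges: [-178.18, 178.18], [-50.72, 133.34], [12.68, 142.11], [-81.47, 261.47], [9.98, 163.14], [-165.26, 165.26]. Speed limits (degrees/s): [136.94, 136.94, 180, 180, 180, 180].

### API

Orientations are given as a 3x3 rotation matrix whose columns are the frame's x, y, z axes.
In Python, from rig import env, imaging, close_job gives the robot as it stands.
- The arm moves only by the tool step_arm, never from a script. Its argument "steps" is one flat list of numbers, 7 for each row, row after row: the opening, from 0 (shut) to 1 (fully open), then the shift along the tool's x, y, z as a fraction of full scale, then the turn, a rotation vector about the tool's x, y, z as a fraction of full scale. A call has 1 to 10 rows; each row is the pose to reach, as a shift and turn from the pose commanded when the call began, along the tool's axes at that moment; what a row does not reach only later rows make up. Full scale, the value 1, is 0.3 m for a shift and 45 degrees for a turn. A row lasts 1/10 s, in which the tool goes at most 50 mm and 8.59 degrees, less where a joint would pass 70% of its speed; a pose out of reach is approached as far as the arm can. A call with a number of a shift or a turn outside -1 to 1 is refused whole. A call with a gripper value outside its range is refused whole. The fingers move at their own pace and stop on an object; "grip_force" is the grip in N (left out, the last holds). Time passes only in rows, so rows that repeat a pose let the fingers close. It gives the time, the measured TCP pose, the force and the opening at its end, in the units of the state.
- env.observe(): the state, without advancing time (a new reading comes with each control period).
- imaging.get_image(name): name is "side" or "top"; returns (picture, depth): 400x640x3 uint8, blue, green, red; 400x640 float32, m along the optical axis (not along the pixel's ray), 0 where there is no reading.
- imaging.get_calibration(name): a dict with "camera_matrix" (3x3 intrinsics, pixels), "k1" (the pictures are not rectified: a ray, as slopes to the right and down, at radius r is drawn at 1 + k1 r^2 times it, then the intrinsics apply), "world_from_camera" (4x4, takes a point from camera to world coordinates). Camera axes: x right, y down, z forward; pixel columns grow to the right and rows downward; lengths in m; the calibration is good to about 2 mm. A picture is of the moment at which its call begins. get_calibration takes no time and is no camera call.
- close_job(): hands the job in, once; it reports no verdict.
Trained networks look in the newest picture that a camera, given by its name, has taken for a name from the list of things; names that differ only in an ending like _2 or _b are one class to them, and where a whole thing is asked for, a point or a joint stands for the part that bears it (a point fixed in the world has none). Each returns a list of dicts, best first, with "score" (0 to 1); they miss things now and then, are a little off and sometimes report something else, mostly with a low value. They report only what shows in the picture. A call takes as long as a camera call. They do not tell look-alikes from the thing itself.
- imaging.spot_in(camera, target): "pixel" ([column, row] in pixels, amid what is visible of it).
- imaging.regions_of(camera, target): "mask" (400x640 bool, what is visible of it) and "pixel" ([column, row] in pixels, amid what is visible of it).
- imaging.pinpoint(camera, target): "pixel" ([column, row] in pixels: a listed point, or the origin of a listed thing).
The state is a dict: "time_s": time; "q": joint angles; "qvel": joint speeds; "joint_efforts": joint torques, N m; "position": TCP position; "tool_rot": TCP orientation; "ft_force": force on the tool from outside, world axes, zero at the start; "wrist_torque": the same for the moment, N m; "grip_width": finger opening in m.
Only numpy, scipy, OpenCV 4.12 (cv2) and the standard library are available. Lean on these libraries where they do the work, as an engineer would, in place of code of your own. Each camera call takes 0.05 s, during which the arm holds its last target.

## Working session

There is one attempt and no reset: what is moved stays moved. The work goes in short steps, Python scripts to look and compute and a tool call to move; the robot and the scene stay as the last step left them, time stands still between calls to the robot, and variables do not carry over. Pictures are saved under pics/ and viewed, and the job is handed in when it is done.

Besides the shell and the picture viewer there is one more tool, called after "Call:" as name(argument=value, ...), one argument or row to a line, values as JSON. step_arm: Moves the arm, as the interface text tells. Shift numbers are shares of 0.3 m and turn numbers shares of 45 degrees, none past 1 either way. Its arguments: {"type":"object","properties":{"steps":{"type":"array","items":{"type":"number"}},"grip_force":{"type":"number"}},"required":["steps"]}

```bash
ls; mkdir -p pics; python3 - <<'E'
from rig import env, imaging
import cv2
print(env.observe())
for c in ("side","top"):
    im,d=imaging.get_image(c); cv2.imwrite(f"pics/{c}0.png",im)
    k=imaging.get_calibration(c); print(c,k)
E
```

```text
pics
{'time_s': 0.0, 'q': array([-7.94865785e+01,  2.18396873e+01,  7.43834173e+01,  1.65578677e-04,
        8.38592318e+01, -1.23361388e+01]), 'qvel': array([ 0.08694884,  0.05267218, -0.00475712,  0.03608929, -0.0550383 ,
       -0.01012722]), 'joint_efforts': array([ 1.01687492e-03, -4.48463273e+01, -2.31274366e+01, -1.39821359e-04,
        4.94427863e-03, -2.45273787e-05]), 'position': array([ 0.21351758, -0.50657366,  0.24773184]), 'tool_rot': array([[ 9.21527770e-01,  3.88312376e-01, -2.59386191e-04],
       [ 3.88312339e-01, -9.21526739e-01,  1.41344246e-03],
       [ 3.09825889e-04, -1.40324934e-03, -9.99998967e-01]]), 'ft_force': array([0.15155568, 0.05412989, 0.2746034 ]), 'wrist_torque': array([-0.00568248,  0.03262269,  0.03446528]), 'grip_width': 0.08547255704616742}
side {'camera_matrix': array([[411.62440071,   0.        , 318.58230687],
       [  0.        , 411.62440071, 200.41294724],
       [  0.        ,   0.        ,   1.        ]]), 'k1': -0.08056690298905353, 'world_from_camera': array([[-0.93349561, -0.2094898 ,  0.2910326 ,  0.07541598],
       [-0.35856948,  0.53689222, -0.76365874,  0.86942651],
       [ 0.00372558, -0.81722749, -0.57630318,  0.71432989],
       [ 0.        ,  0.        ,  0.        ,  1.        ]])}
top {'camera_matrix': array([[464.66795143,   0.        , 317.65208316],
       [  0.        , 464.66795143, 195.37650651],
       [  0.        ,   0.        ,   1.        ]]), 'k1': -0.09883420550556955, 'world_from_camera': array([[ 0.02639922, -0.9823691 ,  0.18507847,  0.1781004 ],
       [-0.99964795, -0.02643488,  0.0022753 ,  0.01869089],
       [ 0.00265734, -0.18507338, -0.98272111,  1.20476949],
       [ 0.        ,  0.        ,  0.        ,  1.        ]])}
```

View pics/side0.png

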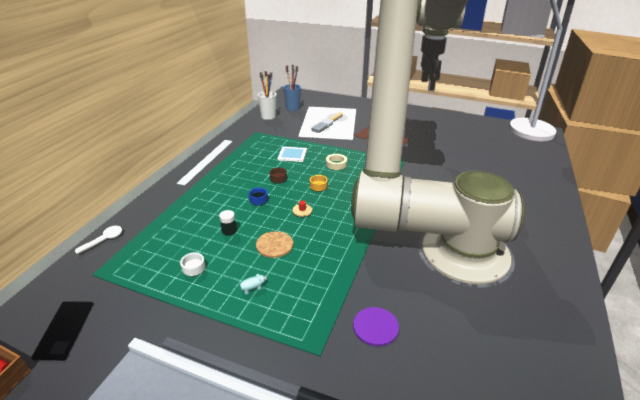

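View pics/top0.png

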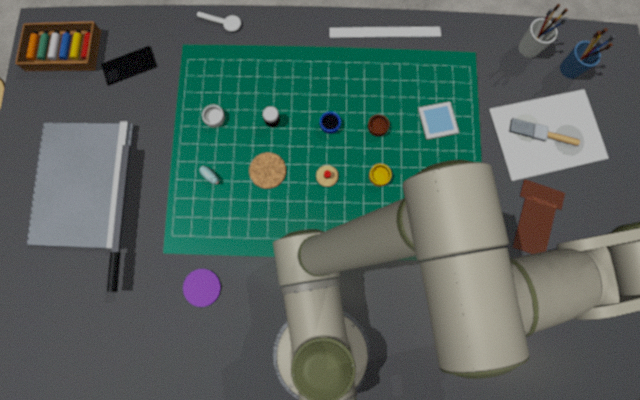

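Top view: white dish (213,116), yellow (380,175), brown (378,125), blue (330,122, not wanted), lid (327,175), cork coaster (267,170). The purple disc at (201,287) is the coaster look-alike, and the ink jar with its white cap at (271,116) could be taken for the white dish. Tile is at (438,120). In the side view the tape, at (336,161), could be taken for the yellow dish at (318,183). I choose by colour and material, then measure and crop.

```bash
cat > h.py <<'E'
from rig import env, imaging
import cv2, numpy as np
from scipy.optimize import least_squares
def calib(c):
    k=imaging.get_calibration(c); return k["camera_matrix"],k["k1"],k["world_from_camera"]
def rays(c,px):
    K,k1,T=calib(c); px=np.asarray(px,float).reshape(-1,2)
    n=cv2.undistortPoints(px[:,None],K,np.array([k1,0,0,0,0.]),None,None)[:,0]
    d=np.c_[n,np.ones(len(n))]
    return T[:3,3], d, T[:3,:3]
def onplane(c,px,z):
    o,d,R=rays(c,px); w=d@R.T; t=(z-o[2])/w[:,2]; return o+w*t[:,None]
def cloud(c,depth,mask):
    v,u=np.nonzero(mask&(depth>0)); o,d,R=rays(c,np.c_[u,v]); return (d*depth[v,u][:,None])@R.T+o, np.c_[u,v]
def proj(c,p):
    K,k1,T=calib(c); pc=(np.atleast_2d(p)-T[:3,3])@T[:3,:3]; n=pc[:,:2]/pc[:,2:]; r=(n**2).sum(1)
    return (n*(1+k1*r)[:,None])*[K[0,0],K[1,1]]+K[:2,2]
def circ(p,r=None):
    m=p.mean(0)
    f=lambda x: np.hypot(p[:,0]-x[0],p[:,1]-x[1])-(x[2] if r is None else r)
    s=least_squares(f,[m[0],m[1],0.028],loss="soft_l1",f_scale=0.002); return s.x, np.sqrt((s.fun**2).mean())
E
python3 - <<'E'
from h import *
zp={"dish_white_center":.018,"dish_yellow_center":.018,"dish_brown_center":.018,"dish_blue_center":.018,"lid_knob":.026,"coaster_top":.011,"ink":.003,"pig":.003,"tape":.003,"tile":.003}
for c in ("top","side"):
    im,dep=imaging.get_image(c); np.savez(f"{c}.npz",im=im,dep=dep)
    for n,z in zp.items():
        r=imaging.pinpoint(c,n)
        for x in r[:3]: print(c,n,round(x["score"],2),np.round(x["pixel"],1),np.round(onplane(c,x["pixel"],z)[0],4))
        if n in("ink","pig","tape","tile"): continue
        if n=="coaster_top": zr,lim=.011,(.007,.015)
        elif n=="lid_knob": zr,lim=.014,(.010,.018)
        else: zr,lim=.033,(.029,.037)
        for x in imaging.regions_of(c,n)[:2]:
            P,uv=cloud(c,dep,x["mask"]); s=(P[:,2]>lim[0])&(P[:,2]<lim[1]) 
            co=max(cv2.findContours(x["mask"].astype(np.uint8),0,2)[0],key=len)[:,0].astype(float)
            q=onplane(c,co,zr); fit,e=circ(q)
            print("   reg",round(x["score"],2),"n",len(P),"zmax",np.round(np.percentile(P[:,2],[5,50,95]),3) if len(P) else "", "band ctr",np.round((P[s].min(0)+P[s].max(0))[:2]/2,4) if s.sum()>3 else "", "contour@rim",np.round(fit,4),round(e,4))
E
```

```text
top dish_white_center 0.95 [213.2 114.2] [0.6176 0.3101 0.018 ]
top dish_white_center 0.19 [207.5 175.5] [0.4471 0.3129 0.018 ]
   reg 0.95 n 341 zmax [0.01  0.016 0.034] band ctr [0.6117 0.3092] contour@rim [0.6095 0.307  0.0278] 0.0017
top dish_yellow_center 0.69 [379.4 178.3] [ 0.4515 -0.1393  0.018 ]
   reg 0.57 n 395 zmax [0.008 0.015 0.034] band ctr [ 0.4599 -0.1389] contour@rim [ 0.4577 -0.1387  0.0286] 0.0015
   reg 0.25 n 1108 zmax [0.004 0.01  0.015] band ctr  contour@rim [ 0.6114 -0.2938  0.0489] 0.0059
top dish_brown_center 0.92 [376.8 125.7] [ 0.5963 -0.1324  0.018 ]
   reg 0.82 n 340 zmax [0.01  0.015 0.034] band ctr [ 0.5964 -0.1339] contour@rim [ 0.5954 -0.1323  0.0275] 0.0019
   reg 0.58 n 1118 zmax [0.005 0.01  0.015] band ctr  contour@rim [ 0.6133 -0.2951  0.0507] 0.0058
top dish_blue_center 0.76 [330.5 125. ] [ 0.5945 -0.0079  0.018 ]
   reg 0.73 n 362 zmax [0.015 0.02  0.034] band ctr [ 0.5996 -0.0059] contour@rim [ 0.5973 -0.0046  0.0284] 0.0015
top lid_knob 0.54 [327.3 173.3] [ 0.4593 -0.0022  0.026 ]
top lid_knob 0.25 [215.  114.7] [0.6134 0.3032 0.026 ]
   re
[... 1399 characters left out ...]
[302.1 205.3] [ 0.4582 -0.003   0.026 ]
   reg 0.56 n 238 zmax [0.005 0.014 0.038] band ctr [ 0.4589 -0.0008] contour@rim [0.4571 0.0014 0.0298] 0.0042
side coaster_top 0.88 [273.2 240.2] [0.4763 0.1487 0.011 ]
side coaster_top 0.61 [374.6 322.7] [0.1612 0.3107 0.011 ]
   reg 0.98 n 1389 zmax [0.006 0.008 0.011] band ctr [0.1586 0.3129] contour@rim [0.1581 0.3165 0.0477] 0.001
   reg 0.55 n 814 zmax [0.005 0.011 0.013] band ctr [0.4694 0.1584] contour@rim [0.4688 0.1609 0.0499] 0.0014
side ink 0.55 [227.3 231.1] [0.614  0.1522 0.003 ]
side pig 0.86 [252.5 286.2] [0.4537 0.3054 0.003 ]
side tape 0.8 [331.9 163.7] [ 0.4705 -0.2941  0.003 ]
side tile 0.78 [291.6 155.7] [ 0.6225 -0.2953  0.003 ]
```

```bash
python3 - <<'E'
import cv2
t=cv2.imread("pics/top0.png")[90:220,160:480]; cv2.imwrite("pics/crop0.png",cv2.resize(t,None,fx=2.5,fy=2.5,interpolation=cv2.INTER_CUBIC))
E
```

```text
(no output)
```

View pics/crop0.png

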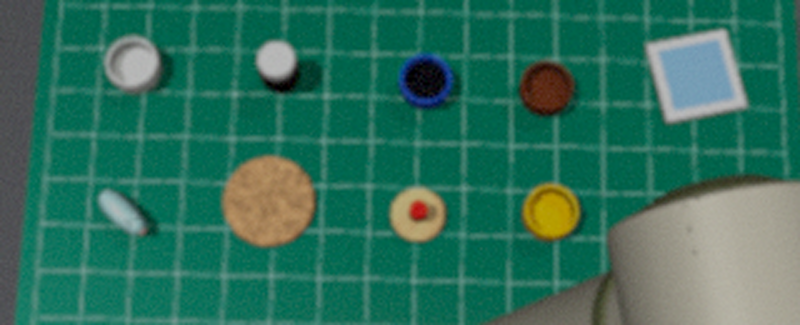

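Call:
step_arm(
  steps=[1,0.78,-0.57,0,0,0,0.508,1,0.78,-0.57,0,0,0,0.508,1,0.78,-0.57,0,0,0,0.508,1,0.78,-0.57,0,0,0,0.508,1,0.78,-0.57,0,0,0,0.508,1,0.78,-0.57,0,0,0,0.508,1,0.78,-0.57,0,0,0,0.508,1,0.78,-0.57,0,0,0,0.508],
  grip_force=40,
)

```text
time_s: 2.6
position: [0.3631, -0.258, 0.2485]
tool_rot: [[1.0, 0.002, 0.0], [0.002, -1.0, -0.001], [0.0, 0.001, -1.0]]
ft_force: [-0.2, -1.4, -0.5]
grip_width: 0.0858
```

Call:
step_arm(
  steps=[1,0.4,-0.95,0,0,0,0,1,0.4,-0.95,0,0,0,0,1,0.4,-0.95,0,0,0,0,1,0.4,-0.95,0,0,0,0,1,0.4,-0.95,0,0,0,0,1,0.4,-0.95,0,0,0,0,1,0.4,-0.95,0,0,0,0,1,0.4,-0.95,0,0,0,0],
)

```text
time_s: 3.4
position: [0.4834, 0.0265, 0.248]
tool_rot: [[1.0, 0.001, -0.0], [0.001, -1.0, -0.0], [-0.0, 0.0, -1.0]]
ft_force: [-0.2, -0.5, -0.5]
grip_width: 0.085
```

Call:
step_arm(
  steps=[1,0.427,-0.94,0.4,0,0,0,1,0.427,-0.94,0.4,0,0,0,1,0.427,-0.94,0.4,0,0,0,1,0.427,-0.94,0.4,0,0,0,1,0.427,-0.94,0.4,0,0,0,1,0.427,-0.94,0.4,0,0,0,1,0.427,-0.94,0.4,0,0,0,1,0.427,-0.94,0.4,0,0,0,1,0.427,-0.94,0.4,0,0,0,1,0.427,-0.94,0.4,0,0,0],
)

```text
time_s: 4.4
position: [0.6118, 0.3061, 0.1291]
tool_rot: [[1.0, -0.003, 0.001], [-0.003, -1.0, -0.0], [0.001, 0.0, -1.0]]
ft_force: [0.0, -1.1, 1.1]
grip_width: 0.0855
```

```bash
cat > meas.py <<'E'
from h import *
import sys
# python meas.py tag name:zr ...
def meas(tag,items,cams=("top","side")):
    for c in cams:
        im,dep=imaging.get_image(c); cv2.imwrite(f"pics/{c}{tag}.png",im)
        for n,z in items:
            for x in imaging.regions_of(c,n)[:2]:
                P,uv=cloud(c,dep,x["mask"]); s=(P[:,2]>z-.004)&(P[:,2]<z+.004)
                if s.sum()>5:
                    q=P[s]; 
                    print(c,n,round(x["score"],2),"n",s.sum(),"ctr",np.round((np.percentile(q,2,axis=0)+np.percentile(q,98,axis=0))[:2]/2,4),"size",np.round(np.ptp(q,axis=0)[:2],3),"zmax",np.round(np.percentile(P[:,2],97),4))
    print(env.observe()["position"],env.observe()["grip_width"])
if __name__=="__main__":
    meas(sys.argv[1],[(a.split(":")[0],float(a.split(":")[1])) for a in sys.argv[2:]])
E
python3 meas.py 1 dish_white_center:.033 dish_yellow_center:.033 dish_brown_center:.033 lid_knob:.014 coaster_top:.011; python3 -c "
import cv2
cv2.imwrite('pics/s1.png',cv2.resize(cv2.imread('pics/side1.png')[120:320,120:400],None,fx=2.5,fy=2.5))"
```

```text
top dish_white_center 0.42 n 27 ctr [0.6064 0.2908] size [0.037 0.018] zmax 0.0352
top dish_yellow_center 0.64 n 87 ctr [ 0.4595 -0.139 ] size [0.055 0.053] zmax 0.0349
top dish_brown_center 0.96 n 95 ctr [ 0.598  -0.1348] size [0.055 0.054] zmax 0.0349
top lid_knob 0.73 n 255 ctr [ 4.564e-01 -3.000e-04] size [0.054 0.053] zmax 0.039
top lid_knob 0.29 n 183 ctr [ 0.597 -0.136] size [0.052 0.051] zmax 0.0349
top coaster_top 0.81 n 675 ctr [0.1575 0.3108] size [0.094 0.094] zmax 0.012
top coaster_top 0.64 n 890 ctr [0.4684 0.158 ] size [0.094 0.094] zmax 0.0151
side dish_white_center 0.75 n 132 ctr [0.6128 0.3103] size [0.054 0.053] zmax 0.0351
side dish_white_center 0.73 n 69 ctr [ 0.598 -0.134] size [0.056 0.058] zmax 0.0343
side dish_brown_center 0.78 n 66 ctr [ 0.5981 -0.1327] size [0.056 0.055] zmax 0.0342
side lid_knob 0.6 n 137 ctr [0.4556 0.0028] size [0.052 0.055] zmax 0.0389
side lid_knob 0.57 n 161 ctr [0.6122 0.3107] size [0.053 0.054] zmax 0.0351
side coaster_top 0.82 n 714 ctr [0.4675 0.16  ] size [0.094 0.098] zmax 0.0137
side coaster_top 0.7 n 1140 ctr [0.1582 0.3135] size [0.095 0.096] zmax 0.0109
[0.61097174 0.30861335 0.12835971] 0.08542067267462518
```

View pics/s1.png

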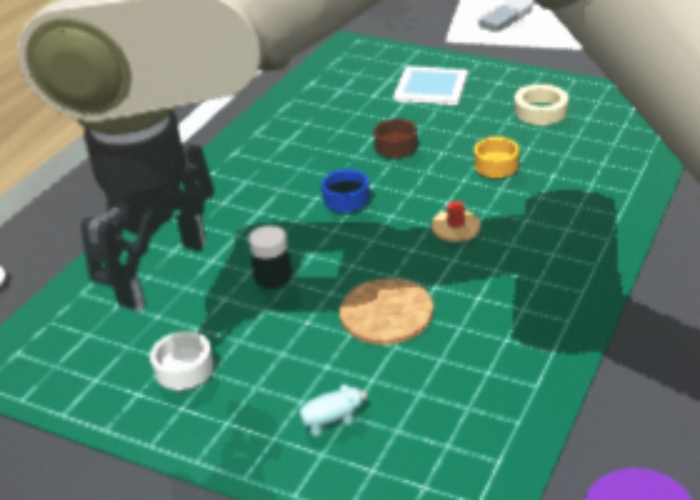

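Call:
step_arm(
  steps=[1,0.003,-0.005,0.2,0,0,0,1,0.003,-0.005,0.28,0,0,0,1,0.003,-0.005,0.34,0,0,0,1,0.003,-0.005,0.34,0,0,0,1,0.003,-0.005,0.34,0,0,0,1,0.003,-0.005,0.34,0,0,0],
)

```text
time_s: 5.6
position: [0.6127, 0.3104, 0.0282]
tool_rot: [[1.0, -0.0, 0.003], [-0.0, -1.0, 0.001], [0.003, -0.001, -1.0]]
ft_force: [-0.7, -0.2, 0.2]
grip_width: 0.0851
```

Call:
step_arm(
  steps=[0.5,0,0,0,0,0,0,0.5,0,0,0,0,0,0,0.5,0,0,0,0,0,0,0.5,0,0,0,0,0,0,0.5,0,0,0,0,0,0,0.5,0,0,0,0,0,0,0.5,0,0,0,0,0,0],
)

```text
time_s: 6.3
position: [0.6124, 0.3103, 0.0277]
tool_rot: [[1.0, -0.0, 0.002], [-0.0, -1.0, 0.001], [0.002, -0.001, -1.0]]
ft_force: [-1.6, -1.3, 6.4]
grip_width: 0.054
```

```bash
python3 meas.py 2 dish_white_center:.033; python3 -c "
from h import *
print(env.observe()['ft_force'],env.observe()['tool_rot'])
a=cv2.imread('pics/side2.png')[160:310,110:310]
cv2.imwrite('pics/s2.png',cv2.resize(a,None,fx=4,fy=4))"
```

```text
side dish_white_center 0.6 n 75 ctr [0.6096 0.31  ] size [0.048 0.053] zmax 0.0343
side dish_white_center 0.34 n 122 ctr [0.4495 0.3116] size [0.039 0.044] zmax 0.0346
[0.61238989 0.31025917 0.02764554] 0.05465076300308115
[-0.79708121 -0.26983536  6.0692181 ] [[ 9.99998069e-01 -1.29311001e-04  1.96072784e-03]
 [-1.30540453e-04 -9.99999795e-01  6.26923154e-04]
 [ 1.96064637e-03 -6.27177898e-04 -9.99997881e-01]]
```

View pics/s2.png

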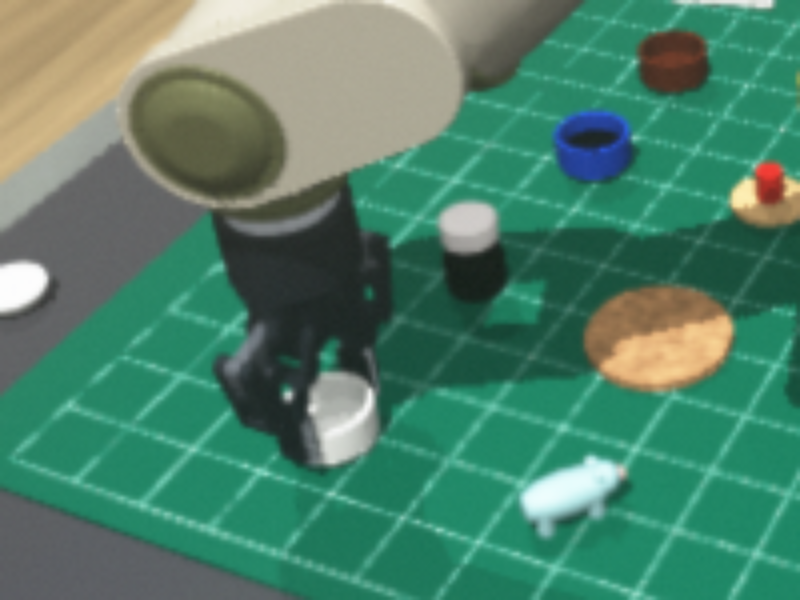

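Call:
step_arm(
  steps=[0.5,0,0,-0.05,0,0,0,0.5,0,0,-0.1,0,0,0,0.5,0,0,-0.2,0,0,0,0.5,0,0,-0.3,0,0,0,0.5,0,0,-0.4,0,0,0,0.5,0,0,-0.4,0,0,0,0.5,0,0,-0.4,0,0,0],
)

```text
time_s: 7.2
position: [0.612, 0.3101, 0.1476]
tool_rot: [[1.0, -0.0, 0.002], [-0.0, -1.0, 0.001], [0.002, -0.001, -1.0]]
ft_force: [0.1, 0.6, -0.8]
grip_width: 0.0544
```

```bash
python3 meas.py 3 dish_white_center:.15; python3 -c "
from h import *
print(env.observe()['ft_force'])
a=cv2.imread('pics/side3.png')[100:250,110:310]
cv2.imwrite('pics/s3.png',cv2.resize(a,None,fx=4,fy=4))"
```

```text
side dish_white_center 0.65 n 105 ctr [0.6094 0.3104] size [0.052 0.056] zmax 0.152
[0.61150684 0.30991857 0.14520527] 0.05462133166106557
[-0.87958635 -0.01769352 -0.79694665]
```

View pics/s3.png

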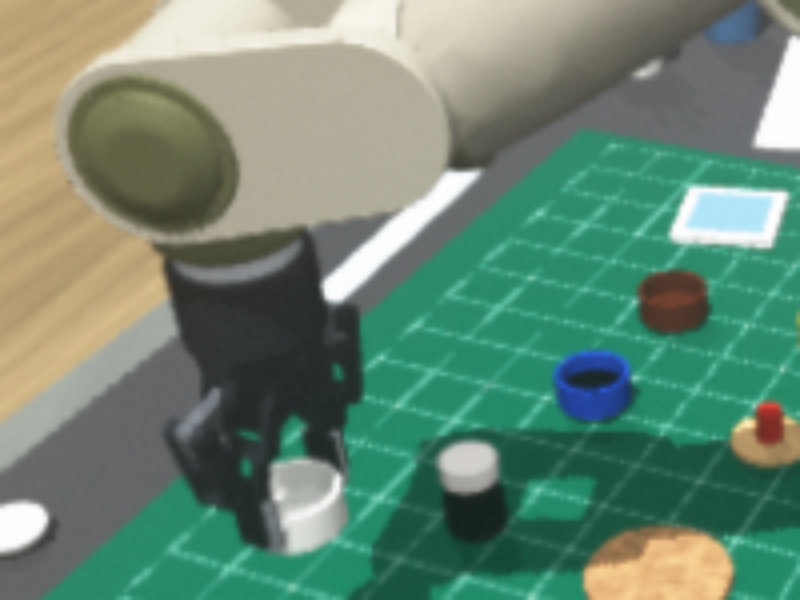

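Call:
step_arm(
  steps=[0.5,-0.1,0.1,0,0,0,0,0.5,-0.2,0.21,0,0,0,0,0.5,-0.3,0.32,0,0,0,0,0.5,-0.39,0.41,0.1,0,0,0,0.5,-0.45,0.47,0.17,0,0,0,0.5,-0.48,0.505,0.22,0,0,0,0.5,-0.48,0.505,0.22,0,0,0,0.5,-0.48,0.505,0.22,0,0,0],
)

```text
time_s: 8.2
position: [0.4686, 0.1588, 0.0806]
tool_rot: [[1.0, -0.001, 0.0], [-0.001, -1.0, 0.0], [0.0, -0.0, -1.0]]
ft_force: [-0.1, 1.3, -1.0]
grip_width: 0.0541
```

```bash
python3 meas.py 4 dish_white_center:.088 coaster_top:.011
```

```text
top coaster_top 0.92 n 374 ctr [0.1511 0.2992] size [0.074 0.072] zmax 0.0125
top coaster_top 0.49 n 42 ctr [0.4609 0.1161] size [0.035 0.009] zmax 0.0131
side dish_white_center 0.66 n 54 ctr [0.4659 0.1607] size [0.05  0.059] zmax 0.0885
side coaster_top 0.95 n 1167 ctr [0.1578 0.3132] size [0.094 0.098] zmax 0.0108
side coaster_top 0.92 n 707 ctr [0.4688 0.1605] size [0.095 0.096] zmax 0.0136
[0.46831289 0.15900895 0.08068936] 0.05430362434803886
```

Call:
step_arm(
  steps=[0.5,0,0,0.05,0,0,0,0.5,0,0,0.1,0,0,0,0.5,0,0,0.13,0,0,0,0.5,0,0,0.14,0,0,0,0.5,0,0,0.14,0,0,0,0.5,0,0,0.14,0,0,0],
)

```text
time_s: 9.1
position: [0.4682, 0.1587, 0.0388]
tool_rot: [[1.0, -0.0, 0.001], [-0.0, -1.0, 0.0], [0.001, -0.0, -1.0]]
ft_force: [-0.1, 0.3, 0.0]
grip_width: 0.0541
```

Call:
step_arm(
  steps=[0.5,0,0,0.004,0,0,0,0.5,0,0,0.008,0,0,0,0.5,0,0,0.01,0,0,0,0.5,0,0,0.01,0,0,0],
)

```text
time_s: 9.5
position: [0.4679, 0.1586, 0.0356]
tool_rot: [[1.0, -0.0, 0.0], [-0.0, -1.0, 0.0], [0.0, -0.0, -1.0]]
ft_force: [-1.0, -0.4, 3.6]
grip_width: 0.054
```

Call:
step_arm(
  steps=[0.7,0,0,0,0,0,0,0.7,0,0,0,0,0,0,0.8,0,0,0,0,0,0,1,0,0,0,0,0,0,1,0,0,0,0,0,0,1,0,0,0,0,0,0,1,0,0,0,0,0,0],
)

```text
time_s: 10.2
position: [0.4679, 0.1586, 0.0353]
tool_rot: [[1.0, -0.0, 0.0], [-0.0, -1.0, 0.0], [0.0, -0.0, -1.0]]
ft_force: [-0.8, 0.1, 0.0]
grip_width: 0.0853
```

Call:
step_arm(
  steps=[1,0,0,-0.1,0,0,0,1,0,0,-0.2,0,0,0,1,0,0,-0.35,0,0,0,1,0,0,-0.5,0,0,0,1,0,0,-0.5,0,0,0,1,0,0,-0.5,0,0,0],
)

```text
time_s: 10.8
position: [0.4679, 0.1586, 0.1858]
tool_rot: [[1.0, -0.0, 0.002], [-0.0, -1.0, 0.0], [0.002, -0.0, -1.0]]
ft_force: [-1.0, 0.1, -0.9]
grip_width: 0.0852
```

Call:
step_arm(
  steps=[1,-0.03,0.99,0,0,0,0,1,-0.03,0.99,0,0,0,0,1,-0.03,0.99,0,0,0,0,1,-0.03,0.99,0,0,0,0,1,-0.03,0.99,0,0,0,0,1,-0.03,0.99,0,0,0,0,1,-0.03,0.99,0,0,0,0,1,-0.03,0.99,0,0,0,0],
)

```text
time_s: 11.6
position: [0.4581, -0.1388, 0.1838]
tool_rot: [[1.0, -0.003, -0.003], [-0.002, -1.0, 0.002], [-0.003, -0.002, -1.0]]
ft_force: [-0.6, 0.7, -0.6]
grip_width: 0.0856
```

```bash
python3 meas.py 5 dish_white_center:.041 dish_yellow_center:.033; python3 -c "
from h import *
a=cv2.imread('pics/side5.png')[100:320,120:400]
cv2.imwrite('pics/s5.png',cv2.resize(a,None,fx=2.5,fy=2.5))"
```

```text
top dish_white_center 0.51 n 47 ctr [0.4738 0.1571] size [0.042 0.05 ] zmax 0.0427
top dish_yellow_center 0.56 n 76 ctr [ 0.6008 -0.0047] size [0.057 0.051] zmax 0.036
top dish_yellow_center 0.2 n 30 ctr [0.5979 0.1508] size [0.022 0.038] zmax 0.065
side dish_yellow_center 0.66 n 63 ctr [ 0.4613 -0.1373] size [0.053 0.06 ] zmax 0.0339
side dish_yellow_center 0.52 n 53 ctr [ 0.597  -0.1319] size [0.053 0.057] zmax 0.0334
[ 0.45886743 -0.13728577  0.18521765] 0.08537285635205963
```

View pics/s5.png

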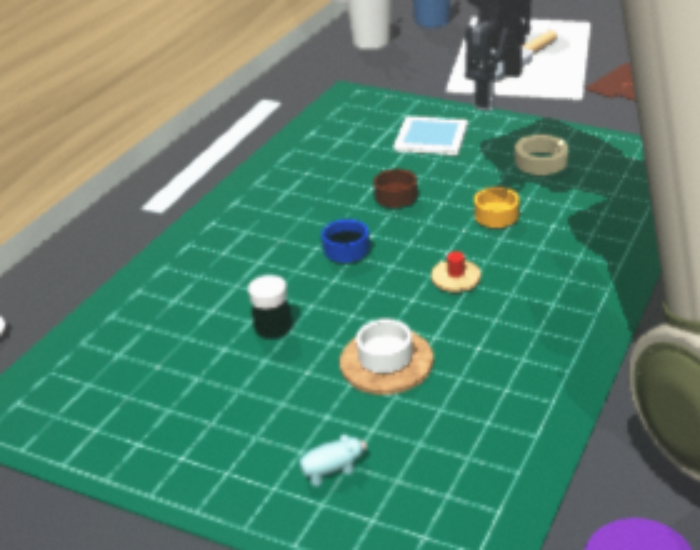

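Call:
step_arm(
  steps=[1,0.004,0.003,0.15,0,0,0,1,0.004,0.003,0.3,0,0,0,1,0.004,0.003,0.42,0,0,0,1,0.004,0.003,0.5,0,0,0,1,0.004,0.003,0.523,0,0,0,1,0.004,0.003,0.523,0,0,0,1,0.004,0.003,0.523,0,0,0],
)

```text
time_s: 12.6
position: [0.4607, -0.1394, 0.0295]
tool_rot: [[1.0, 0.0, 0.002], [0.0, -1.0, -0.001], [0.002, 0.001, -1.0]]
ft_force: [0.9, 0.5, 0.6]
grip_width: 0.0857
```

Call:
step_arm(
  steps=[0.5,0,0,0,0,0,0,0.5,0,0,0,0,0,0,0.5,0,0,0,0,0,0,0.5,0,0,0,0,0,0,0.5,0,0,0,0,0,0,0.5,0,0,0,0,0,0,0.5,0,0,0,0,0,0],
)

```text
time_s: 13.3
position: [0.4604, -0.1395, 0.0296]
tool_rot: [[1.0, -0.0, 0.002], [-0.0, -1.0, -0.001], [0.002, 0.001, -1.0]]
ft_force: [-1.3, 1.2, 9.5]
grip_width: 0.0541
```

Call:
step_arm(
  steps=[0.5,0,0,-0.05,0,0,0,0.5,0,0,-0.15,0,0,0,0.5,0,0,-0.25,0,0,0,0.5,0,0,-0.35,0,0,0,0.5,0,0,-0.45,0,0,0,0.5,0,0,-0.5,0,0,0,0.5,0,0,-0.5,0,0,0,0.5,0,0,-0.5,0,0,0],
)

```text
time_s: 14.1
position: [0.4597, -0.1391, 0.178]
tool_rot: [[1.0, -0.0, -0.0], [-0.0, -1.0, 0.0], [-0.0, -0.0, -1.0]]
ft_force: [-0.3, 0.4, -1.3]
grip_width: 0.0538
```

```bash
python3 meas.py 6 dish_white_center:.041 dish_yellow_center:.183; python3 -c "
from h import *
a=cv2.imread('pics/side6.png')[80:240,220:420]
cv2.imwrite('pics/s6.png',cv2.resize(a,None,fx=3.5,fy=3.5))"
```

```text
top dish_white_center 0.64 n 41 ctr [0.4778 0.1557] size [0.037 0.045] zmax 0.6539
top dish_white_center 0.32 n 25 ctr [ 0.457  -0.0005] size [0.016 0.018] zmax 0.0395
side dish_white_center 0.86 n 83 ctr [0.4678 0.1612] size [0.053 0.054] zmax 0.0418
side dish_yellow_center 0.6 n 27 ctr [ 0.4592 -0.1363] size [0.052 0.055] zmax 0.187
[ 0.45984602 -0.13923682  0.17776945] 0.05410508919721989
```

View pics/s6.png

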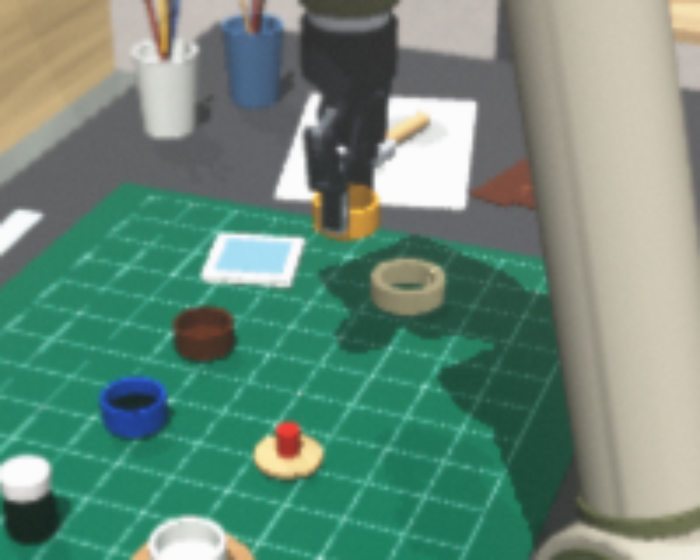

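Call:
step_arm(
  steps=[0.5,0.027,-0.12,0,0,0,0,0.5,0.027,-0.26,0,0,0,0,0.5,0.027,-0.4,0,0,0,0,0.5,0.027,-0.54,0,0,0,0,0.5,0.027,-0.68,0,0,0,0,0.5,0.027,-0.82,0.1,0,0,0,0.5,0.027,-0.92,0.16,0,0,0,0.5,0.027,-0.98,0.22,0,0,0,0.5,0.027,-0.993,0.25,0,0,0,0.5,0.027,-0.993,0.25,0,0,0],
)

```text
time_s: 15.4
position: [0.4677, 0.1586, 0.1024]
tool_rot: [[1.0, 0.001, -0.003], [0.001, -1.0, -0.0], [-0.003, 0.0, -1.0]]
ft_force: [0.4, -0.4, -1.2]
grip_width: 0.0543
```

Call:
step_arm(
  steps=[0.5,0,0,0,0,0,0,0.5,0,0,0,0,0,0],
)

```text
time_s: 15.6
position: [0.4688, 0.1577, 0.1042]
tool_rot: [[1.0, -0.002, 0.002], [-0.002, -1.0, -0.0], [0.002, 0.0, -1.0]]
ft_force: [-0.3, 0.2, -0.7]
grip_width: 0.0537
```

```bash
python3 meas.py 7 dish_white_center:.041 dish_yellow_center:.107; python3 -c "
from h import *
a=cv2.imread('pics/side7.png')[130:280,190:390]
cv2.imwrite('pics/s7.png',cv2.resize(a,None,fx=4,fy=4))"
```

```text
side dish_white_center 0.96 n 89 ctr [0.4683 0.1609] size [0.054 0.058] zmax 0.0421
side dish_yellow_center 0.63 n 52 ctr [0.4594 0.1584] size [0.038 0.05 ] zmax 0.1084
[0.46832578 0.15836172 0.10372112] 0.05351220672717534
```

View pics/s7.png

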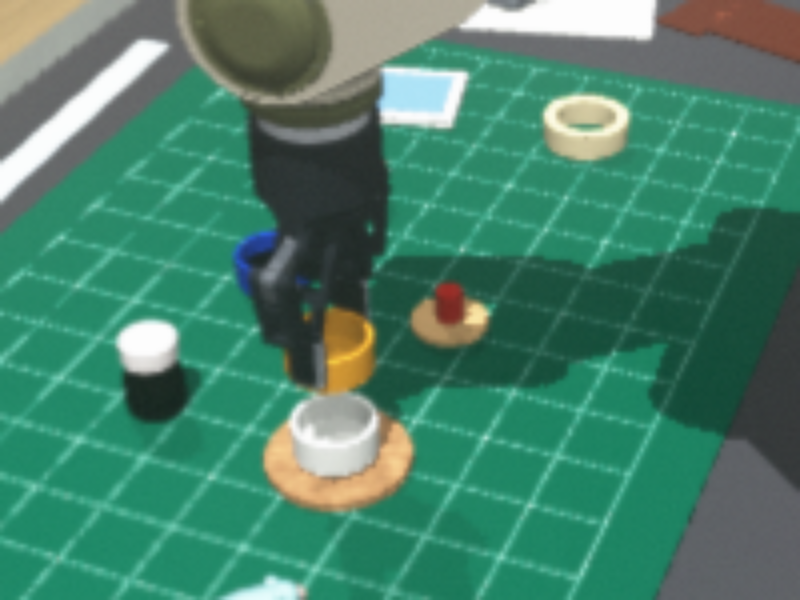

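Call:
step_arm(
  steps=[0.5,0,0,0.05,0,0,0,0.5,0,0,0.09,0,0,0,0.5,0,0,0.11,0,0,0,0.5,0,0,0.115,0,0,0,0.5,0,0,0.115,0,0,0],
)

```text
time_s: 16.4
position: [0.4683, 0.1586, 0.0691]
tool_rot: [[1.0, -0.0, 0.0], [-0.0, -1.0, 0.0], [0.0, -0.0, -1.0]]
ft_force: [0.3, -0.7, -0.6]
grip_width: 0.0536
```

Call:
step_arm(
  steps=[0.5,0,0,0.005,0,0,0,0.5,0,0,0.01,0,0,0,0.5,0,0,0.014,0,0,0,0.5,0,0,0.018,0,0,0,0.5,0,0,0.018,0,0,0,0.5,0,0,0.018,0,0,0],
)

```text
time_s: 17.0
position: [0.4682, 0.1586, 0.0635]
tool_rot: [[1.0, -0.0, 0.0], [-0.0, -1.0, -0.0], [0.0, 0.0, -1.0]]
ft_force: [-0.2, -0.0, -0.6]
grip_width: 0.0537
```

No contact force while entering the mouth, so it is going in; about 1 mm left.

Call:
step_arm(
  steps=[0.5,0,0,0.002,0,0,0,0.5,0,0,0.004,0,0,0,0.5,0,0,0.005,0,0,0,0.5,0,0,0.005,0,0,0],
)

```text
time_s: 17.4
position: [0.4683, 0.1586, 0.0627]
tool_rot: [[1.0, -0.0, 0.001], [-0.0, -1.0, -0.0], [0.001, 0.0, -1.0]]
ft_force: [-2.1, -0.9, 6.5]
grip_width: 0.0539
```

Call:
step_arm(
  steps=[0.7,0,0,0,0,0,0,0.7,0,0,0,0,0,0,0.8,0,0,0,0,0,0,1,0,0,0,0,0,0,1,0,0,0,0,0,0,1,0,0,0,0,0,0,1,0,0,0,0,0,0],
)

```text
time_s: 18.1
position: [0.4682, 0.1586, 0.062]
tool_rot: [[1.0, -0.0, -0.0], [-0.0, -1.0, 0.0], [-0.0, -0.0, -1.0]]
ft_force: [-0.1, 0.2, -0.3]
grip_width: 0.0853
```

Call:
step_arm(
  steps=[1,0,0,-0.1,0,0,0,1,0,0,-0.2,0,0,0,1,0,0,-0.32,0,0,0,1,0,0,-0.4,0,0,0,1,0,0,-0.4,0,0,0],
)

```text
time_s: 18.6
position: [0.4694, 0.1588, 0.1851]
tool_rot: [[1.0, -0.0, 0.006], [-0.0, -1.0, 0.001], [0.006, -0.001, -1.0]]
ft_force: [0.1, -0.6, -0.1]
grip_width: 0.0856
```

Call:
step_arm(
  steps=[1,0.43,0.975,0,0,0,0,1,0.43,0.975,0,0,0,0,1,0.43,0.975,0,0,0,0,1,0.43,0.975,0,0,0,0,1,0.43,0.975,0,0,0,0,1,0.43,0.975,0,0,0,0,1,0.43,0.975,0,0,0,0,1,0.43,0.975,0,0,0,0,1,0.43,0.975,0,0,0,0],
)

```text
time_s: 19.5
position: [0.5966, -0.1335, 0.1809]
tool_rot: [[1.0, -0.001, -0.002], [-0.001, -1.0, 0.001], [-0.002, -0.001, -1.0]]
ft_force: [-0.3, -0.0, 0.3]
grip_width: 0.0854
```

```bash
python3 meas.py 8 dish_white_center:.041 dish_yellow_center:.066 dish_brown_center:.033; python3 -c "
from h import *
a=cv2.imread('pics/side8.png')[130:280,190:390]
cv2.imwrite('pics/s8.png',cv2.resize(a,None,fx=4,fy=4))"
```

```text
side dish_white_center 0.66 n 28 ctr [0.46   0.1745] size [0.038 0.031] zmax 0.0404
side dish_yellow_center 0.62 n 111 ctr [0.4691 0.1597] size [0.055 0.058] zmax 0.0668
side dish_brown_center 0.54 n 66 ctr [ 0.5979 -0.1334] size [0.054 0.057] zmax 0.0341
[ 0.59705882 -0.13336499  0.18220035] 0.08550094777074521
```

View pics/s8.png

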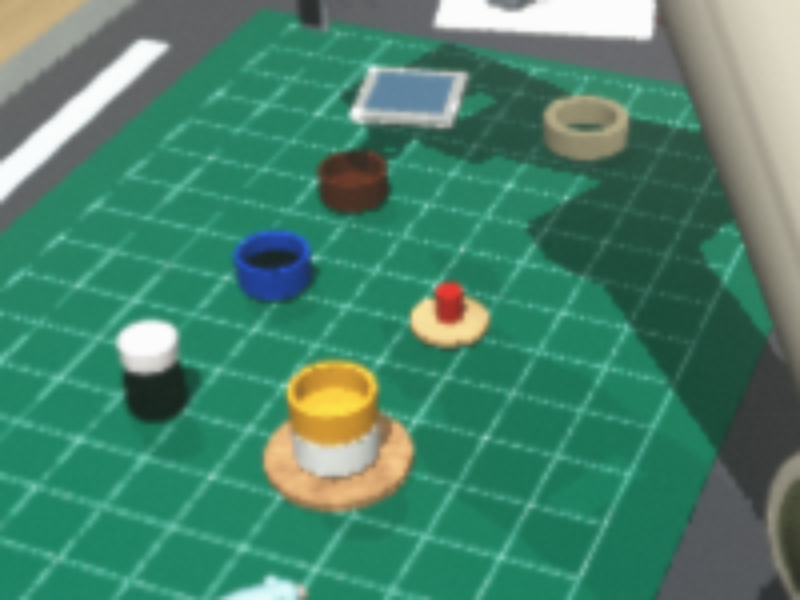

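Call:
step_arm(
  steps=[1,0.001,0.001,0.15,0,0,0,1,0.001,0.001,0.3,0,0,0,1,0.001,0.001,0.42,0,0,0,1,0.001,0.001,0.49,0,0,0,1,0.001,0.001,0.51,0,0,0,1,0.001,0.001,0.51,0,0,0,1,0.001,0.001,0.51,0,0,0],
)

```text
time_s: 20.6
position: [0.5981, -0.1344, 0.0304]
tool_rot: [[1.0, -0.0, 0.002], [-0.0, -1.0, -0.001], [0.002, 0.001, -1.0]]
ft_force: [0.7, -1.2, 0.3]
grip_width: 0.0858
```

Call:
step_arm(
  steps=[0.5,0,0,0,0,0,0,0.5,0,0,0,0,0,0,0.5,0,0,0,0,0,0,0.5,0,0,0,0,0,0,0.5,0,0,0,0,0,0,0.5,0,0,0,0,0,0,0.5,0,0,0,0,0,0],
)

```text
time_s: 21.3
position: [0.5979, -0.1344, 0.0302]
tool_rot: [[1.0, -0.0, 0.002], [-0.0, -1.0, -0.001], [0.002, 0.001, -1.0]]
ft_force: [-0.6, 0.1, 5.1]
grip_width: 0.0534
```

Call:
step_arm(
  steps=[0.5,0,0,-0.05,0,0,0,0.5,0,0,-0.15,0,0,0,0.5,0,0,-0.25,0,0,0,0.5,0,0,-0.35,0,0,0,0.5,0,0,-0.45,0,0,0,0.5,0,0,-0.5,0,0,0,0.5,0,0,-0.5,0,0,0,0.5,0,0,-0.5,0,0,0],
)

```text
time_s: 22.1
position: [0.5971, -0.1341, 0.1784]
tool_rot: [[1.0, -0.0, -0.001], [-0.0, -1.0, 0.0], [-0.001, -0.0, -1.0]]
ft_force: [-0.3, 0.7, -1.1]
grip_width: 0.0539
```

```bash
python3 meas.py 9 dish_brown_center:.183; python3 -c "
from h import *
a=cv2.imread('pics/side9.png')[50:200,190:390]
cv2.imwrite('pics/s9.png',cv2.resize(a,None,fx=4,fy=4))"
```

```text
side dish_brown_center 0.72 n 42 ctr [ 0.5904 -0.1361] size [0.041 0.053] zmax 0.1886
[ 0.59708733 -0.13410254  0.17782912] 0.05365871836518837
```

View pics/s9.png

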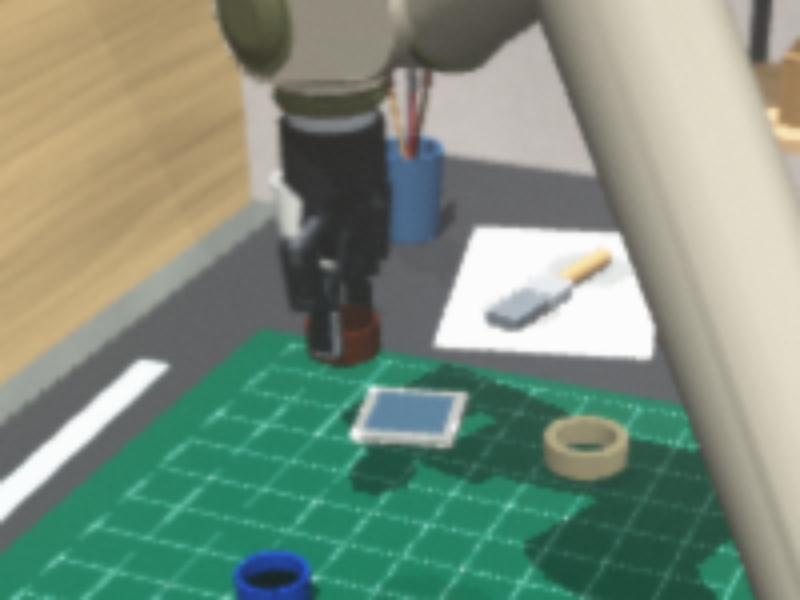

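Call:
step_arm(
  steps=[0.5,-0.05,-0.11,0,0,0,0,0.5,-0.11,-0.25,0,0,0,0,0.5,-0.17,-0.39,0,0,0,0,0.5,-0.23,-0.53,0,0,0,0,0.5,-0.3,-0.67,0,0,0,0,0.5,-0.36,-0.81,0.05,0,0,0,0.5,-0.4,-0.91,0.1,0,0,0,0.5,-0.42,-0.96,0.14,0,0,0,0.5,-0.43,-0.976,0.17,0,0,0,0.5,-0.43,-0.976,0.17,0,0,0],
)

```text
time_s: 23.3
position: [0.4678, 0.1587, 0.1268]
tool_rot: [[1.0, 0.001, -0.003], [0.001, -1.0, -0.0], [-0.003, 0.0, -1.0]]
ft_force: [0.1, -0.2, 0.3]
grip_width: 0.0535
```

Call:
step_arm(
  steps=[0.5,0,0,0,0,0,0,0.5,0,0,0,0,0,0],
)

```text
time_s: 23.5
position: [0.4693, 0.1578, 0.1285]
tool_rot: [[1.0, -0.002, 0.001], [-0.002, -1.0, -0.0], [0.001, 0.0, -1.0]]
ft_force: [0.3, -1.0, -1.0]
grip_width: 0.0536
```

```bash
python3 meas.py 10 dish_yellow_center:.066 dish_brown_center:.128; python3 -c "
from h import *
a=cv2.imread('pics/side10.png')[130:280,190:390]
cv2.imwrite('pics/s10.png',cv2.resize(a,None,fx=4,fy=4))"
```

```text
side dish_yellow_center 0.66 n 112 ctr [0.4689 0.1612] size [0.056 0.056] zmax 0.0672
side dish_brown_center 0.59 n 74 ctr [0.4614 0.1589] size [0.04  0.051] zmax 0.1319
[0.46865976 0.15835275 0.12819631] 0.05348227457091539
```

View pics/s10.png

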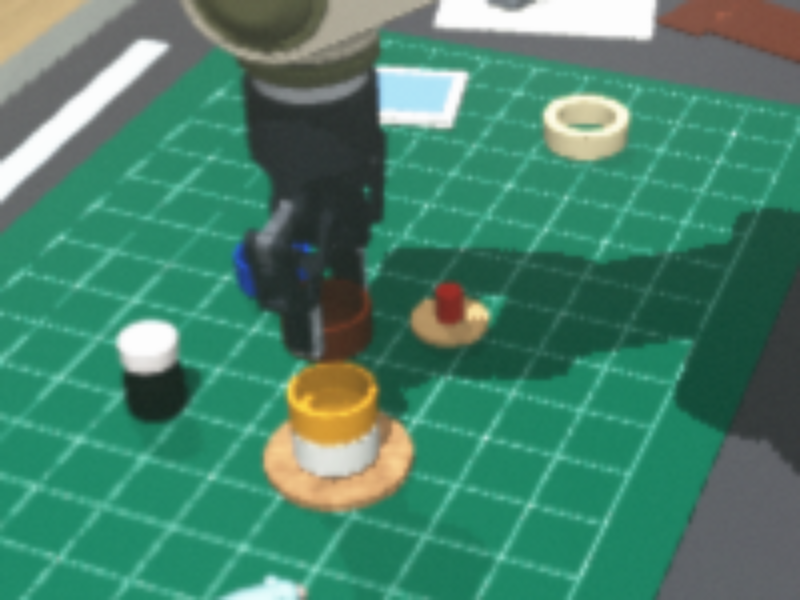

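Call:
step_arm(
  steps=[0.5,0,0,0.05,0,0,0,0.5,0,0,0.09,0,0,0,0.5,0,0,0.107,0,0,0,0.5,0,0,0.112,0,0,0,0.5,0,0,0.112,0,0,0],
)

```text
time_s: 24.3
position: [0.4686, 0.1586, 0.0946]
tool_rot: [[1.0, -0.0, 0.0], [-0.0, -1.0, 0.0], [0.0, -0.0, -1.0]]
ft_force: [-0.5, -0.4, -0.1]
grip_width: 0.0537
```

Call:
step_arm(
  steps=[0.5,0,0,0.005,0,0,0,0.5,0,0,0.01,0,0,0,0.5,0,0,0.014,0,0,0,0.5,0,0,0.018,0,0,0,0.5,0,0,0.018,0,0,0,0.5,0,0,0.018,0,0,0],
)

```text
time_s: 24.9
position: [0.4685, 0.1586, 0.089]
tool_rot: [[1.0, -0.0, -0.0], [-0.0, -1.0, 0.0], [-0.0, -0.0, -1.0]]
ft_force: [0.1, 0.0, -0.6]
grip_width: 0.054
```

Call:
step_arm(
  steps=[0.5,0,0,0.002,0,0,0,0.5,0,0,0.004,0,0,0,0.5,0,0,0.005,0,0,0,0.5,0,0,0.005,0,0,0],
)

```text
time_s: 25.3
position: [0.4687, 0.1586, 0.0882]
tool_rot: [[1.0, -0.0, 0.001], [-0.0, -1.0, -0.0], [0.001, 0.0, -1.0]]
ft_force: [-1.4, 0.2, 6.1]
grip_width: 0.0536
```

Call:
step_arm(
  steps=[0.7,0,0,0,0,0,0,0.7,0,0,0,0,0,0,0.8,0,0,0,0,0,0,1,0,0,0,0,0,0,1,0,0,0,0,0,0,1,0,0,0,0,0,0,1,0,0,0,0,0,0],
)

```text
time_s: 26.0
position: [0.4685, 0.1586, 0.0875]
tool_rot: [[1.0, -0.0, -0.0], [-0.0, -1.0, -0.0], [-0.0, 0.0, -1.0]]
ft_force: [-0.3, -0.3, 0.2]
grip_width: 0.0853
```

Call:
step_arm(
  steps=[1,0,0,-0.1,0,0,0,1,0,0,-0.2,0,0,0,1,0,0,-0.32,0,0,0,1,0,0,-0.35,0,0,0,1,0,0,-0.35,0,0,0],
)

```text
time_s: 26.5
position: [0.4688, 0.1587, 0.1935]
tool_rot: [[1.0, -0.0, 0.003], [-0.0, -1.0, 0.0], [0.003, -0.0, -1.0]]
ft_force: [-0.5, -0.6, -0.8]
grip_width: 0.0855
```

Call:
step_arm(
  steps=[1,-0.042,0.529,0,0,0,0,1,-0.042,0.529,0,0,0,0,1,-0.042,0.529,0,0,0,0,0.6,-0.042,0.529,0,0,0,0,0.6,-0.042,0.529,0,0,0,0,0.6,-0.042,0.529,0,0,0,0,0.6,-0.042,0.529,0,0,0,0],
)

```text
time_s: 27.2
position: [0.4557, 0.0012, 0.1921]
tool_rot: [[1.0, 0.002, -0.001], [0.002, -1.0, 0.0], [-0.001, -0.0, -1.0]]
ft_force: [-0.3, 0.5, -0.3]
grip_width: 0.0513
```

```bash
python3 meas.py 11 dish_yellow_center:.066 dish_brown_center:.091 lid_knob:.014 lid_knob:.038; python3 -c "
from h import *
a=cv2.imread('pics/side11.png')[120:270,190:390]
cv2.imwrite('pics/s11.png',cv2.resize(a,None,fx=4,fy=4))"
```

```text
top dish_brown_center 0.57 n 101 ctr [0.4672 0.1602] size [0.054 0.053] zmax 0.0928
side dish_yellow_center 0.74 n 26 ctr [0.4622 0.178 ] size [0.042 0.022] zmax 0.0654
side dish_brown_center 0.87 n 109 ctr [0.4685 0.1609] size [0.055 0.055] zmax 0.0923
side lid_knob 0.5 n 152 ctr [0.4575 0.0021] size [0.056 0.055] zmax 0.0382
side lid_knob 0.5 n 29 ctr [0.4574 0.0016] size [0.019 0.018] zmax 0.0382
[ 4.55846669e-01 -1.17060815e-05  1.92552766e-01] 0.05145485989665231
```

View pics/s11.png

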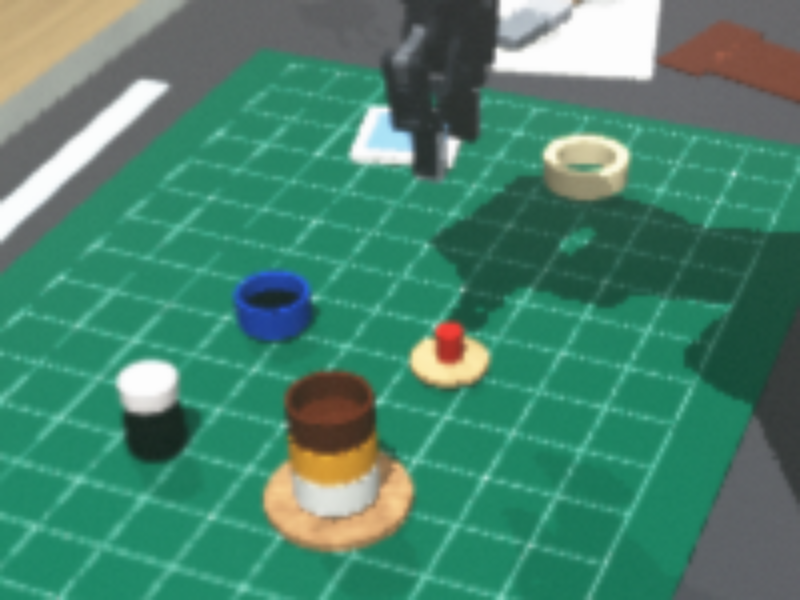

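Call:
step_arm(
  steps=[0.6,0.004,0,0.15,0,0,0,0.6,0.004,0,0.3,0,0,0,0.6,0.004,0,0.42,0,0,0,0.6,0.004,0,0.5,0,0,0,0.6,0.004,0,0.528,0,0,0,0.6,0.004,0,0.528,0,0,0,0.6,0.004,0,0.528,0,0,0],
)

```text
time_s: 28.4
position: [0.4577, -0.0003, 0.0351]
tool_rot: [[1.0, -0.0, 0.002], [-0.0, -1.0, -0.0], [0.002, 0.0, -1.0]]
ft_force: [0.4, 0.0, -0.3]
grip_width: 0.052
```

Call:
step_arm(
  steps=[0.1,0,0,0,0,0,0,0.1,0,0,0,0,0,0,0.1,0,0,0,0,0,0,0.1,0,0,0,0,0,0,0.1,0,0,0,0,0,0,0.1,0,0,0,0,0,0,0.1,0,0,0,0,0,0],
  grip_force=30,
)

```text
time_s: 29.1
position: [0.4575, -0.0002, 0.0351]
tool_rot: [[1.0, -0.0, 0.002], [-0.0, -1.0, -0.0], [0.002, 0.0, -1.0]]
ft_force: [-1.8, 1.0, 6.8]
grip_width: 0.019
```

Call:
step_arm(
  steps=[0.1,0,0,-0.05,0,0,0,0.1,0,0,-0.15,0,0,0,0.1,0,0,-0.25,0,0,0,0.1,0,0,-0.35,0,0,0,0.1,0,0,-0.45,0,0,0,0.1,0,0,-0.5,0,0,0,0.1,0,0,-0.5,0,0,0],
)

```text
time_s: 29.8
position: [0.4577, -0.0002, 0.1862]
tool_rot: [[1.0, -0.0, 0.005], [-0.0, -1.0, -0.001], [0.005, 0.001, -1.0]]
ft_force: [-0.0, -0.2, -1.0]
grip_width: 0.0188
```

```bash
python3 meas.py 12 lid_knob:.164; python3 -c "
from h import *
a=cv2.imread('pics/side12.png')[70:240,190:400]
cv2.imwrite('pics/s12.png',cv2.resize(a,None,fx=3.5,fy=3.5))"
```

```text
side lid_knob 0.59 n 120 ctr [0.4557 0.0049] size [0.053 0.053] zmax 0.1692
[4.56521140e-01 1.35039801e-05 1.83114784e-01] 0.018969156897781978
```

View pics/s12.png

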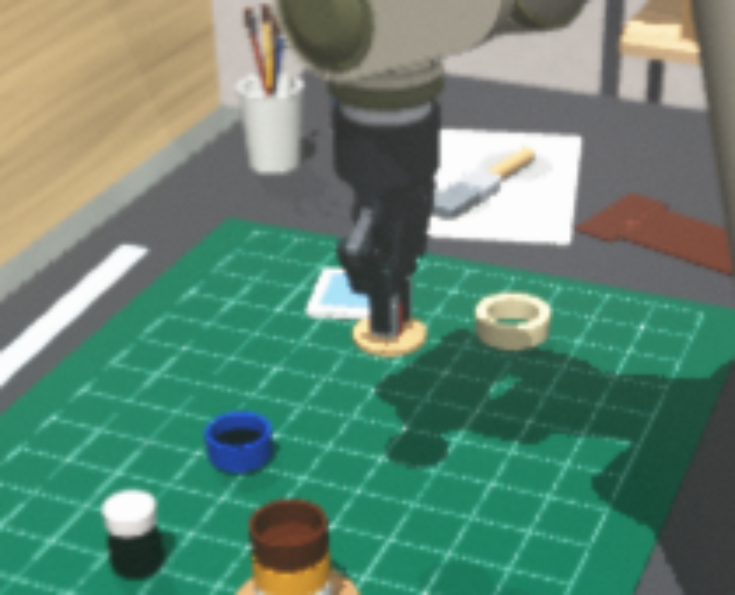

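Call:
step_arm(
  steps=[0.1,0.008,-0.08,0,0,0,0,0.1,0.015,-0.2,0,0,0,0,0.1,0.025,-0.32,0,0,0,0,0.1,0.035,-0.43,0,0,0,0,0.1,0.04,-0.5,0.05,0,0,0,0.1,0.04,-0.529,0.1,0,0,0,0.1,0.04,-0.529,0.13,0,0,0,0.1,0.04,-0.529,0.13,0,0,0,0.1,0.04,-0.529,0.13,0,0,0],
)

```text
time_s: 30.9
position: [0.4692, 0.158, 0.1451]
tool_rot: [[1.0, -0.001, -0.0], [-0.001, -1.0, -0.0], [-0.0, 0.0, -1.0]]
ft_force: [-0.2, -0.1, -0.4]
grip_width: 0.0189
```

```bash
python3 meas.py 13 lid_knob:.127 dish_brown_center:.091; python3 -c "
from h import *
a=cv2.imread('pics/side13.png')[100:270,190:400]
cv2.imwrite('pics/s13.png',cv2.resize(a,None,fx=3.5,fy=3.5))"
```

```text
side lid_knob 0.79 n 154 ctr [0.4706 0.1622] size [0.056 0.051] zmax 0.1418
side dish_brown_center 0.72 n 84 ctr [0.4688 0.1615] size [0.055 0.056] zmax 0.0931
[0.46925944 0.15834479 0.14551625] 0.018889852564371448
```

View pics/s13.png

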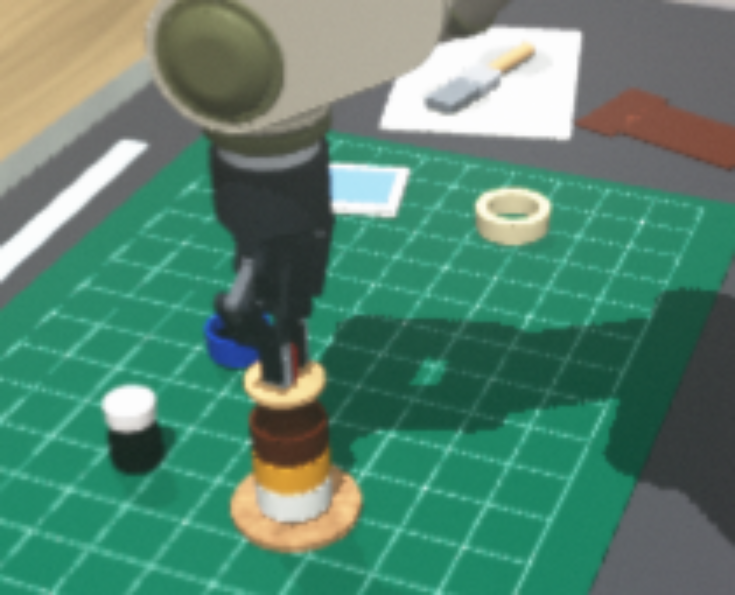

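Call:
step_arm(
  steps=[0.1,-0.004,0,0.03,0,0,0,0.1,-0.004,0,0.055,0,0,0,0.1,-0.004,0,0.07,0,0,0,0.1,-0.004,0,0.07,0,0,0,0.1,-0.004,0,0.07,0,0,0],
)

```text
time_s: 31.7
position: [0.4679, 0.1586, 0.124]
tool_rot: [[1.0, -0.0, -0.0], [-0.0, -1.0, -0.0], [-0.0, 0.0, -1.0]]
ft_force: [0.7, -0.2, -0.2]
grip_width: 0.0187
```

Call:
step_arm(
  steps=[0.1,0,0,0.005,0,0,0,0.1,0,0,0.01,0,0,0,0.1,0,0,0.014,0,0,0,0.1,0,0,0.019,0,0,0,0.1,0,0,0.019,0,0,0,0.1,0,0,0.019,0,0,0],
)

```text
time_s: 32.3
position: [0.4679, 0.1586, 0.1184]
tool_rot: [[1.0, -0.0, -0.0], [-0.0, -1.0, 0.0], [-0.0, -0.0, -1.0]]
ft_force: [0.0, 1.1, -0.0]
grip_width: 0.0187
```

Call:
step_arm(
  steps=[0.1,0,0,0.002,0,0,0,0.1,0,0,0.003,0,0,0,0.1,0,0,0.003,0,0,0],
)

```text
time_s: 32.6
position: [0.4681, 0.1586, 0.1181]
tool_rot: [[1.0, -0.0, 0.001], [-0.0, -1.0, 0.0], [0.001, -0.0, -1.0]]
ft_force: [-1.6, -0.3, 5.6]
grip_width: 0.0184
```

Call:
step_arm(
  steps=[0.25,0,0,0,0,0,0,0.35,0,0,0,0,0,0,0.5,0,0,0,0,0,0,0.6,0,0,0,0,0,0,0.6,0,0,0,0,0,0,0.6,0,0,0,0,0,0],
)

```text
time_s: 33.2
position: [0.4679, 0.1586, 0.1175]
tool_rot: [[1.0, -0.0, -0.0], [-0.0, -1.0, -0.0], [-0.0, 0.0, -1.0]]
ft_force: [-0.5, 0.3, -0.2]
grip_width: 0.0512
```

Call:
step_arm(
  steps=[0.6,0,0,-0.08,0,0,0,0.6,0,0,-0.2,0,0,0,0.6,0,0,-0.35,0,0,0,0.6,0,0,-0.45,0,0,0,0.6,0,0.4,-0.45,0,0,0,0.6,0,0.6,-0.45,0,0,0,0.6,0,0.6,-0.45,0,0,0,0.6,0,0.6,-0.45,0,0,0],
)

```text
time_s: 34.0
position: [0.4675, -0.0241, 0.2526]
tool_rot: [[1.0, -0.002, 0.0], [-0.002, -1.0, -0.001], [0.0, 0.001, -1.0]]
ft_force: [1.4, -0.2, 1.0]
grip_width: 0.0513
```

```bash
python3 meas.py 14 lid_knob:.097 lid_knob:.121 dish_brown_center:.091 dish_yellow_center:.066 dish_white_center:.041; python3 -c "
from h import *
a=cv2.imread('pics/side14.png')[130:300,190:400]
b=cv2.imread('pics/top14.png')[90:220,180:480]
cv2.imwrite('pics/s14.png',cv2.resize(a,None,fx=3.5,fy=3.5));cv2.imwrite('pics/t14.png',cv2.resize(b,None,fx=2.6,fy=2.6))
for n,c,z in (('dish_blue_center','top',.018),('ink','top',.003),('pig','top',.003),('tape','side',.003),('pig','side',.003),('ink','side',.003)):
    r=imaging.pinpoint(c,n)
    if r: print(n,c,round(r[0]['score'],2),np.round(onplane(c,r[0]['pixel'],z)[0],3))
"
```

```text
top lid_knob 0.62 n 269 ctr [0.4685 0.1599] size [0.053 0.053] zmax 0.1222
top lid_knob 0.62 n 50 ctr [0.4671 0.1591] size [0.018 0.017] zmax 0.1222
top dish_yellow_center 0.18 n 41 ctr [0.605  0.1522] size [0.033 0.029] zmax 0.0646
side lid_knob 0.62 n 196 ctr [0.4678 0.1624] size [0.054 0.053] zmax 0.1217
side lid_knob 0.62 n 31 ctr [0.4666 0.1631] size [0.015 0.018] zmax 0.1217
side dish_brown_center 0.74 n 22 ctr [0.4628 0.1758] size [0.043 0.027] zmax 0.0903
side dish_yellow_center 0.45 n 14 ctr [0.4615 0.1828] size [0.034 0.014] zmax 0.0638
side dish_white_center 0.7 n 29 ctr [0.4617 0.1762] size [0.041 0.026] zmax 0.0412
[ 0.46784389 -0.02083598  0.2525393 ] 0.05113928377662386
ink top 0.57 [0.61  0.155 0.003]
pig top 0.78 [0.454 0.313 0.003]
tape side 0.71 [ 0.468 -0.302  0.003]
pig side 0.58 [0.45  0.315 0.003]
ink side 0.81 [0.619 0.151 0.003]
```

View pics/s14.png

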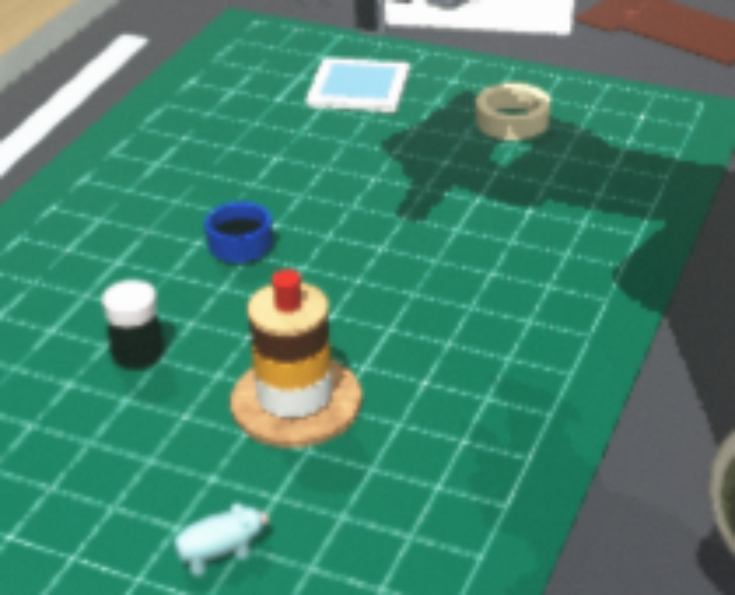

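View pics/t14.png

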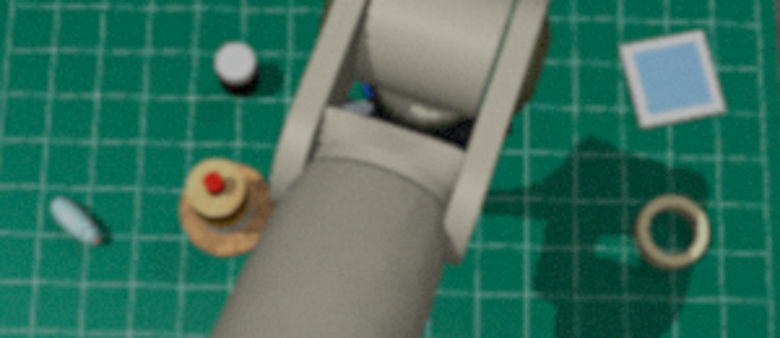

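The side view shows the stack white, yellow, brown, lid, level on the cork coaster (about (288,350) in the crop). The knob top measures 0.122 m, against 0.121 m expected when seated, and the arm is clear.

```bash
python3 -c "
from rig import env, close_job
print(env.observe()['time_s']); print(close_job())"
```

```text
34.9
the job is handed in; nothing more can be done
None
```

The stack is built in the middle of the cork coaster: white dish, yellow, brown, then the lid. Each piece was set down with 4 to 7 N of contact at the calculated height (within 0.2 mm), then released. I handed the job in at 34.9 s; it reports no verdict.

**Last checks:**
- **Height:** the knob top measured 0.122 m against 0.121 m expected for a fully seated stack.
- **Centring:** the side and top cameras put the lid within about 2 mm of the coaster's measured centre in x. In y they put it 2 to 4 mm off, and the two cameras disagree by up to 4 mm. Most of that is calibration offset: the side camera read about 2 mm high in y all along.
- **Level:** the picture shows the stack level and the gripper clear of it.
- **Things to leave alone:** the ink jar and tape were each found within about 8 mm of their first position and the pig within about 10 mm. That is the scatter of the trained networks, and the gripper never went near them.
- **Missed check:** the arm hid most of the blue dish from the top camera, so the network did not find it in the last check. The side picture shows it standing apart from the stack, but I did not measure its position.

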